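Check a newton meter before use and hold it plumb

ROBOT

A 6-joint arm with a two-finger parallel gripper is mounted at the origin on a cart in front of the work surface, level with it; the furniture and walls round the work are solid. World frame = base frame: x ahead of the robot, y to its left, z up, the work surface at z = 0. Lengths are in mm, angles in rad, forces in N, time in s.
With the tool pointing down it reaches from about 350 to 975 mm from the base axis. Payload 7.1 kg.
Tool frame: the origin (TCP) lies between the finger pads, 19 mm behind the fingertips; this is the grasp point; z points along the fingers, y is the line along which they close (so a half turn about z gives the same grasp; the last joint's range is limited). The gripper opens to 88 mm and grips with 3 to 60 N. Pads are 20 mm wide; open, the fingers measure 115 mm over their backs; the gripper's body (75 mm by 178 mm) begins 61 mm behind the grasp point.
Start: joints at [-0.019, 0.423, 1.63, -0, 1.089, -0.019], TCP at [624.984, 0.026, 241.375] pointing down, gripper open.
Joint ranges: [-3, 3], [-0.9, 2.11], [0.09, 2.58], [-1.31, 4.45], [0.11, 2.69], [-2.54, 2.54]. Speed limits (rad/s): [2.39, 2.39, 3.01, 3.14, 3.14, 3.14].

INTERFACE

Orientations are given as a rotation vector (axis times angle).
In Python, from workcell import get_obs, vision, ctrl gives the robot as it stands.
- The arm moves only by the tool step_arm, never from a script. Its argument "plan" is a list of rows, each a list of 7 numbers: the opening, from -1 (shut) to 1 (fully open), then the shift along the tool's x, y, z as a fraction of full scale, then the turn, a rotation vector about the tool's x, y, z as a fraction of full scale. In form: [[fingers, dx, dy, dz, wx, wy, wz], ...]. A call has 1 to 20 rows; each row shifts and turns the commanded pose from where the row before left it, along the tool's axes as they then stand; what a row does not reach is not made up. Full scale, the value 1, is 50 mm for a shift and 0.12 rad for a turn. A row lasts 1/8 s, in which the tool goes at most 62.5 mm and 10.7 degrees, less where a joint would pass 70% of its speed; a pose out of reach is approached as far as the arm can. A call with a number of a shift or a turn outside -1 to 1 is refused whole. A call with a gripper value outside its range is refused whole. The fingers move at their own pace and stop on an object; the grip force is fixed at half the most. Time passes only in rows, so rows that do not move let the fingers close. It gives the time, the measured TCP pose, the force, the opening and the grip force at its end, in the units of the state.
- get_obs(): the state, without advancing time (a new reading comes with each control period).
- vision.get_image(name): name is "scene" or "side" or "wrist"; returns a dict with "pixels" (420x560x3 uint8, red, green, blue), "depth" (420x560 float32, mm along the optical axis (not along the pixel's ray), 0 where there is no reading), "fx", "fy", "cx", "cy" (pixels), "T" (4x4, takes a point from camera to world coordinates); the wrist camera has in their place "T_tool_cam" (4x4, takes a point from camera to tool coordinates, whose origin is the TCP and whose axes are the flange's). Camera axes: x right, y down, z forward; pixel columns grow to the right and rows downward; lengths in mm; the calibration is good to about 2 mm. The wrist camera is an equidistant fisheye: a pixel r from the principal point sees the ray r / f radians off the axis. A picture is of the moment at which its call begins: read the wrist's pose just before it.
- ctrl.close_job(): hands the job in; it is judged then, once.
The state is a dict: "t": time; "qpos": joint angles; "qvel": joint speeds; "joint_torque": joint torques, N m; "ee_pos": TCP position; "orientation": TCP orientation; "ft_force": force on the tool from outside, world axes, zero at the start; "moment": the same for the moment, N m; "width": finger opening in mm; "grasp_force": force on a finger pad.
Only numpy, scipy, OpenCV 4.12 (cv2) and the standard library are available. Lean on these libraries where they do the work, as an engineer would, in place of code of your own. Each camera call takes 0.05 s, during which the arm holds its last target. There are 200 camera calls.

TASK

Give the newton meter with the yellow caps its check before use: while it sits in the sloping rack, pull its slide out until the red 5 N line is level with the rim of the spigot, not straining it past that, hold it there for about a second, then ease it back to zero without letting it snap and let go. Then draw the meter out of the rack, turn it plumb with the hook down so that its zero can be read, and finish while still holding it so by the barrel, clear of the rack, the hook at least 10 cm above the bench and the slide at zero. Leave the blue meter and everything else on the bench where it is.

Things in the scene. Friction and masses are not known exactly. Their poses are not given: they have to be found in the camera images.
- rack: Wooden rack fixed to the bench, base board 150x225 mm, 0.18 m tall. Two parallel bores 100 mm apart in y slope at 45 degrees, up and back along the rack's (0.707, 0, 0.707), their low ends towards the robot. Origin: on the bench below the midpoint of the two seats; x level towards the back, z up. Each bore: 22 mm hole in the lower deck, 30 mm hole in the upper deck.
- seat_a (a point): seat of the bore at the rack's +y side: centre of its hole in the upper face of the lower deck (8 mm thick, its top edge 17 mm above the bore axis), 110 mm above the bench. The upper deck (8 mm thick, top edge 25 mm above the axis) has its top face 60 mm further up the bore. The end cheeks, 98 mm from the rack's middle, stand 26 mm above the axes. All square to the bore.
- seat_b (a point): seat of the bore at the rack's -y side, otherwise the same
- meter_yellow: Newton meter with yellow caps, about 0.11 kg, loose in either bore. z axis: along the barrel from hook end to eye end. Origin: on the axis in the shoulder on the lower deck. Barrel 26 mm in diameter, z = 0 to 130 mm (yellow nose 14, clear tube, yellow cap from 74 up), wire eye to 141. An 18 mm spigot goes down through the lower deck to its rim at z = -12. Plumb, hook down: z straight up.
- yellow_hold (a point): on the barrel's axis in the yellow cap, at z = 105 mm of the meter: a good place to grip it across (26 mm). In the rack the barrel stands free from z = 60 to 130. Drawn straight up along the bore, the whole meter is clear of the upper deck after 125 mm.
- yellow_end (a point): centre of the yellow end piece of the slide: a cylinder 14 mm in diameter, 28 mm long, on the meter's axis, at z = -28 mm of the meter with the slide home; a wire hook, 15 mm wide, goes on 19.5 mm beyond it. It is pulled along the meter's -z: down and towards the robot while in the rack.
- yellow_hook (a point): lowest point of the wire hook, 34 mm beyond the centre of the end piece
- slide_yellow (a joint): how far the white slide is pulled out of the spigot, m: 0 home (reads zero), 0.050 when the broad red 5 N line round it is level with the rim of the spigot; stop at 0.062. Thin black lines every 10 mm. A spring draws it back: 0.3 N at home, 1 N more per 10 mm; let go when pulled out it flies home.
- meter_blue: second newton meter of the same size and build with blue caps, in the other bore, 100 mm away; not to be touched. Axes as the yellow one's.
- slide_blue (a joint): how far the blue meter's slide is pulled out, m
- masses: bystander: brass slotted masses on a hanger, 38 mm across, 84 mm tall; origin under its middle
- cylinder: bystander: measuring cylinder with blue foot, 50x58x172 mm; origin under its middle
- beaker: bystander: small clear plastic beaker, 62x73x68 mm; origin under its middle
- matches: bystander: matchbox, 36x55x14 mm; origin under its middle
- wash: bystander: white squeeze wash bottle with red cap, 66x94x177 mm; origin under its middle
There are look-alikes about, which are no part of the job. Of the things that look like the meter_yellow, the larger one is meant.

How it is judged:
By the outcome, as a careful person would: the job done as asked, in the order asked, and still so for the second after the job is handed in, while the arm keeps its last pose, push and grip.
It also fails if it takes over 54 s, if anything falls off the work surface, if the arm or the gripper's body presses on something with over 40 N, if the wrist force passes 120 N, or if a joint passes its speed limit or range.

## Working session

There is one attempt and no reset: what is moved stays moved. The work goes in short steps, Python scripts to look and compute and a tool call to move; the robot and the scene stay as the last step left them, time stands still between calls to the robot, and variables do not carry over. Pictures are saved under pics/ and viewed, at most 13 in all, crops included, and the job is handed in when it is done.

Besides the shell and the picture viewer there is one more tool, called after "Emit:" in YAML: its name, and indented under it one key for each argument. step_arm: Moves the arm, as the interface text tells. Its arguments: {"type":"object","properties":{"plan":{"type":"array","items":{"type":"array","items":{"type":"number","minimum":-1,"maximum":1}}}},"required":["plan"]}

```bash
mkdir -p pics; cat > h.py <<'E'
import numpy as np, cv2
from workcell import get_obs, vision, ctrl
from scipy.spatial.transform import Rotation as R
def pts(im):
    d=im['depth'].astype(float); v,u=np.mgrid[:d.shape[0],:d.shape[1]]
    P=np.stack([(u-im['cx'])/im['fx']*d,(v-im['cy'])/im['fy']*d,d],-1)
    return P@im['T'][:3,:3].T+im['T'][:3,3]
E
python3 - <<'E'
from h import *
for n in('scene','side'):
    im=vision.get_image(n); cv2.imwrite(f'pics/{n}.png',im['pixels'][...,::-1]); np.savez(f'{n}.npz',**im); print(n,im['fx'],im['T'].round(2).tolist())
a=[cv2.imread(f'pics/{n}.png') for n in('scene','side')]
print(get_obs())
E
```

```text
scene 526.8387109975093 [[0.82, -0.41, 0.41, -77.36], [-0.58, -0.58, 0.57, -790.51], [0.0, -0.7, -0.71, 1219.84], [0.0, 0.0, 0.0, 1.0]]
side 454.133018210907 [[0.94, 0.28, -0.2, 872.37], [0.35, -0.78, 0.52, -776.26], [-0.01, -0.56, -0.83, 1534.57], [0.0, 0.0, 0.0, 1.0]]
{'t': 0.1, 'qpos': array([-1.89840583e-02,  4.23749872e-01,  1.63059973e+00, -2.41405418e-05,
        1.08862919e+00, -1.89944223e-02]), 'qvel': array([ 1.39518117e-03, -8.62734966e-05, -1.42851202e-03,  1.45863055e-03,
        1.37661543e-03, -3.28892897e-04]), 'joint_torque': array([ 6.49496542e-04, -5.45618248e+01, -2.74323839e+01,  6.46709581e-02,
        1.88581715e-02,  1.54216096e-06]), 'ee_pos': array([6.24519873e+02, 3.85745823e-02, 2.40693949e+02]), 'orientation': array([-2.22072163e+00, -2.22076954e+00,  1.53381348e-03]), 'ft_force': array([0.28366499, 0.245074  , 0.03511225]), 'moment': array([-0.02557918, -0.02805646, -0.03374954]), 'grasp_force': 0.0, 'width': 88.2059156849247}
```

View pics/scene.png

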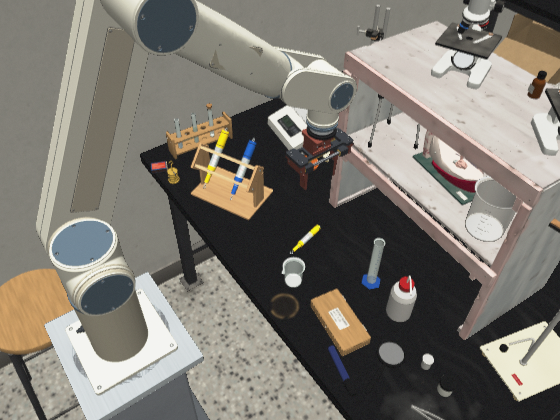

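View pics/side.png

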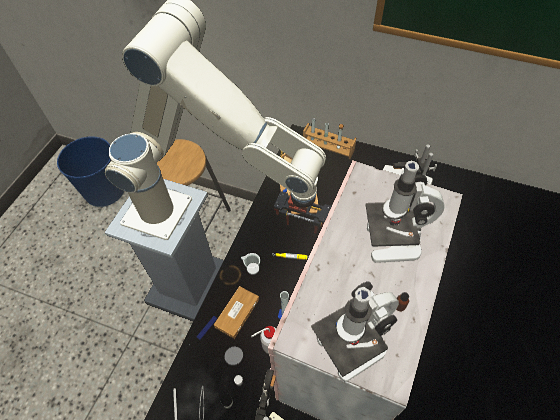

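The scene view shows two yellow candidates: the meter standing in the rack (~215,157), beside the blue one (~243,165), and a smaller yellow one lying on the bench (~307,238). The one in the rack fits: it is larger, sits in a bore and has the blue meter next to it. In the side view the arm hides the rack (~295,165). I'll confirm in an enlarged crop and measure.

```bash
python3 - <<'E'
from h import *
im=dict(np.load('scene.npz')); P=pts(im); px=im['pixels']
c=px[105:225,140:290,::-1]; cv2.imwrite('pics/crop.png',cv2.resize(c,None,fx=5,fy=5,interpolation=cv2.INTER_CUBIC))
hsv=cv2.cvtColor(px,cv2.COLOR_RGB2HSV)
for n,lo,hi in(('y',(22,150,120),(34,255,255)),('b',(105,150,60),(125,255,255))):
    m=cv2.inRange(hsv,lo,hi); k,l,s,ce=cv2.connectedComponentsWithStats(m)
    for i in range(1,k):
        if s[i,4]>15:
            Q=P[l==i]; print(n,s[i],ce[i].round(1),np.median(Q,0).round(1),Q.min(0).round(),Q.max(0).round())
            if s[i,4]>30:
                mu=np.median(Q,0);q=Q[np.linalg.norm(Q-mu,axis=1)<60];print('  axis',np.linalg.svd(q-q.mean(0))[2][0].round(3), q.mean(0).round(1))
# rack base & wood
m=cv2.inRange(hsv,(8,60,90),(21,200,255))>0
Q=P[m]; sel=(Q[:,2]>3)&(Q[:,2]<30)&(Q[:,0]<800)&(Q[:,1]>80)
Q2=Q[sel]; print(len(Q2),Q2.min(0),Q2.max(0),np.median(Q2[:,2]))
r=cv2.minAreaRect(Q2[:,:2].astype(np.float32)); print(r)
E
```

```text
y [216 129  13  20 142] [222.2 138.6] [523.8 342.1 187.8] [501. 325.  17.] [661. 577. 209.]
  axis [-0.656 -0.279 -0.702] [523.6 341.3 187.6]
y [207 165   9   6  32] [210.9 167.8] [461.1 312.3 120.8] [452. 304.  65.] [480. 380. 127.]
  axis [ 0.649 -0.712 -0.268] [461.  313.1 120.2]
y [168 168   9   6  29] [171.5 170.6] [382.9 454.5  42.1] [375. 443.   1.] [404. 513.  49.]
y [204 172   8  11  46] [207.2 177.5] [442.3 307.9  92.5] [431. 299.  30.] [472. 371. 109.]
  axis [-0.674 -0.293 -0.679] [441.9 307.5  93.5]
y [310 224  10  12  61] [314.7 229.3] [629.8  -3.5  15.8] [609. -16.  -4.] [658.  23.  23.]
  axis [-0.763 -0.562  0.318] [629.8  -1.2  14. ]
y [293 240  11  12  52] [298.  245.2] [552.7 -22.8  14.3] [529. -31.  -7.] [573.   2.  19.]
  axis [-0.902 -0.421  0.094] [551.8 -20.5  12.5]
b [460  24   8   5  16] [463.4  26.6] [ 871.1 -157.3  667.9] [ 865. -166.  665.] [ 878. -147.  670.]
b [243 140  14  19 150] [249.4 149.2] [566.6 250.2 186.3] [543. 237.  -3.] [721. 486. 208.]
  axis [-0.658 -0.293 -0.694] [565.2 250.9 187.6]
b [235 177   7   5  24] [237.9 178.9] [501.4 221.3 121.1] [495. 215. 116.] [512. 234. 126.]
b [232 185   5   9  28] [233.8 189.4] [481.8 213.9  92.8] [472. 208.  87.] [493. 223. 104.]
b [361 274  20  16 145] [370.2 282.4] [ 637.3 -243.4    4.9] [ -77. -791.   -3.] [ 675. -205. 1220.]
  axis [-0.563  0.826 -0.008] [ 640.1 -238.9    4.8]
2327 [367.6670041  153.27627284   3.00939394] [719.02859524 666.91781173  29.89252288] 14.249608261292224
((519.7666625976562, 424.567138671875), (543.9306640625, 308.7855224609375), 78.55551147460938)
```

View pics/crop.png

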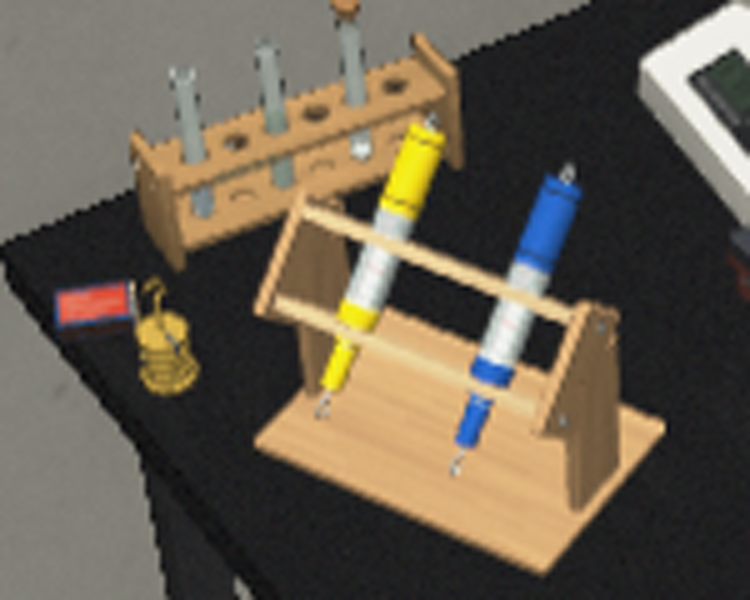

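The crop confirms it: the yellow meter in the rack's +y bore (crop ~390,240) is the full-sized one, with the blue meter in the other bore at crop ~520,300. The one lying on the bench is the look-alike. Next I'll fit its axis and work out the first moves.

```bash
cat >> h.py <<'E'
from scipy.optimize import least_squares
def ax(psi): return np.array([np.cos(psi),np.sin(psi),1])/2**.5
def Rt(psi):
    z=np.array([np.cos(psi),np.sin(psi),-1])/2**.5; y=np.array([np.sin(psi),-np.cos(psi),0]); return np.c_[np.cross(y,z),y,z]
def delta(Rg,pg):
    o=get_obs(); Rc=R.from_rotvec(o['orientation'])
    w=(Rc.inv()*R.from_matrix(Rg)).as_rotvec()
    d=np.array(pg)-o['ee_pos']
    print('t',o['t'],'pos',o['ee_pos'].round(1),'F',o['ft_force'].round(2),'w',o['width'].round(1),'q',o['qpos'].round(2))
    print('rot rows units',(w/.12).round(3),'| shift units in target frame',(Rg.T@d/50).round(3),'in current frame',(Rc.inv().apply(d)/50).round(3))
E
python3 - <<'E'
from h import *
im=dict(np.load('scene.npz')); P=pts(im); hsv=cv2.cvtColor(im['pixels'],cv2.COLOR_RGB2HSV)
def comps(lo,hi,seeds):
    k,l,s,c=cv2.connectedComponentsWithStats(cv2.inRange(hsv,lo,hi))
    out=[]
    for (u,v),r in seeds:
        i=np.argmin(np.linalg.norm(c-[u,v],axis=1)); m=(l==i).astype(np.uint8)
        if r>10 and s[i,4]>100: m=cv2.erode(m,np.ones((3,3)))
        Q=P[m>0]; Q=Q[np.linalg.norm(Q-np.median(Q,0),axis=1)<35]; out.append((Q,r))
    return out
Y=comps((22,150,120),(34,255,255),[((222,138.6),13),((211,168),13),((207,177.5),7)])
B=comps((105,150,60),(125,255,255),[((249.4,149),13),((238,179),13),((234,189),7)])
def res(x,D):
    a=ax(x[0]); s=np.array([x[1],x[2],110.])
    return np.concatenate([np.linalg.norm(np.cross(Q-s,a),axis=1)-r for Q,r in D])
rY=least_squares(lambda x:res(x,Y),[.41,460,310],loss='soft_l1'); rB=least_squares(lambda x:res(x,B),[.41,500,220],loss='soft_l1')
both=least_squares(lambda x:np.r_[res([x[0],x[1],x[2]],Y),res([x[0],x[1]+100*np.sin(x[0]),x[2]-100*np.cos(x[0])],B)],[.41,460,310],loss='soft_l1')
print(rY.x,rB.x,both.x)
psi,sx,sy=both.x; s=np.array([sx,sy,110]); a=ax(psi)
for Q,r in Y+B: t=(Q-s)@a; print(r,np.percentile(t,[5,50,95]).round(1))
end=s-28*a; print('end',end,'hold',s+105*a)
delta(Rt(psi),end-Rt(psi)[:,2]*110)
E
```

```text
[4.12393343e-01 4.62780211e+02 3.18802878e+02] [4.63657733e-01 5.04240416e+02 2.25942614e+02] [4.29930572e-01 4.62610778e+02 3.18227661e+02]
13 [ 81.5 101.1 121.5]
13 [-0.5  4.8  9.6]
7 [-42.3 -28.2 -13.9]
13 [ 81.5 100.7 120.2]
13 [0.2 4.9 9. ]
7 [-40.4 -29.9 -19.6]
end [444.6136015  309.97528978  90.20101013] hold [530.10019066 349.17405346 184.24621202]Traceback (most recent call last):
  File "<stdin>", line 22, in <module>
  File "h.py", line 16, in delta
    print('t',o['t'],'pos',o['ee_pos'].round(1),'F',o['ft_force'].round(2),'w',o['width'].round(1),'q',o['qpos'].round(2))
                                                                               ^^^^^^^^^^^^^^^^
AttributeError: 'float' object has no attribute 'round'
```

```bash
sed -i "s/o\['width'\].round(1)/round(o['width'],1)/" h.py; python3 - <<'E'
from h import *
M=Rt(.425); end=np.array([444.6,310,90.2])
delta(M,end-M[:,2]*130)
E
```

```text
t 0.1 pos [624.5   0.  240.7] F [0.28 0.25 0.04] w 88.2 q [-0.02  0.42  1.63 -0.    1.09 -0.02]
rot rows units [-3.751  5.805  9.027] | shift units in target frame [-2.639 -7.131 -0.982] in current frame [ 5.441 -5.272  1.179]
```

Emit:
step_arm:
  plan:
    - [0,0,0,0,-0.313,0.484,0.752]
    - [0,0,0,0,-0.313,0.484,0.752]
    - [0,0,0,0,-0.313,0.484,0.752]
    - [0,0,0,0,-0.313,0.484,0.752]
    - [0,0,0,0,-0.313,0.484,0.752]
    - [0,0,0,0,-0.313,0.484,0.752]
    - [0,0,0,0,-0.313,0.484,0.752]
    - [0,0,0,0,-0.313,0.484,0.752]
    - [0,0,0,0,-0.313,0.484,0.752]
    - [0,0,0,0,-0.313,0.484,0.752]
    - [0,0,0,0,-0.313,0.484,0.752]
    - [0,0,0,0,-0.313,0.484,0.752]
    - [0,0,0,-1,0,0,0]
    - [0,0,0,-1,0,0,0]
    - [0,0,0,0,0,0,0]

```text
t: 1.98
ee_pos: [560.0, -30.1, 314.3]
orientation: [-2.7, -0.583, -1.127]
ft_force: [0.7, -0.0, 0.2]
width: 44.0
grasp_force: 0.0
```

Emit:
step_arm:
  plan:
    - [0,0,-1,0,0,0,0]
    - [0,0,-1,0,0,0,0]
    - [0,0,-1,0,0,0,0]
    - [0,0,-1,0,0,0,0]
    - [0,0,-1,0,0,0,0]
    - [0,0,-1,0,0,0,0]
    - [0,0,-1,0,0,0,0]
    - [0,-0.6,0,0,0,0,0]
    - [0,-1,0,0,0,0,0]
    - [0,-1,0,0,0,0,0]
    - [0,0,0,0,0,0,0]
    - [0,0,0,0,0,0,0]

```text
t: 3.48
ee_pos: [413.4, 181.8, 266.6]
orientation: [-2.719, -0.598, -1.041]
ft_force: [0.7, 0.7, -0.5]
width: 43.8
grasp_force: 0.0
```

```bash
python3 - <<'E'
from h import *
M=Rt(.425); end=np.array([444.6,310,90.2])
delta(M,end-M[:,2]*100)
o=get_obs()
im=vision.get_image('wrist'); cv2.imwrite('pics/w1.png',im['pixels'][...,::-1]); np.savez('w1.npz',ee=o['ee_pos'],ori=o['orientation'],**im); print(im['fx'],im['cx'],im['cy'],im['T_tool_cam'].round(3).tolist())
im=vision.get_image('scene'); np.savez('s1.npz',**im); cv2.imwrite('pics/s1.png',cv2.resize(im['pixels'][60:240,100:300,::-1],None,fx=3,fy=3))
E
```

```text
t 3.475 pos [413.4 181.8 266.6] F [ 0.66  0.7  -0.45] w 43.8 q [ 0.34 -0.07  2.41  0.81  0.11  0.7 ]
rot rows units [-0.164  0.423 -0.   ] | shift units in target frame [-1.346 -2.078  1.644] in current frame [-1.259 -2.044  1.751]
325.19226210127806 280.39530076298047 211.8555304364092 [[0.0, -0.967, -0.254, 68.41], [1.0, -0.0, 0.0, -0.376], [-0.0, -0.254, 0.967, -142.723], [0.0, 0.0, 0.0, 1.0]]
```

View pics/w1.png

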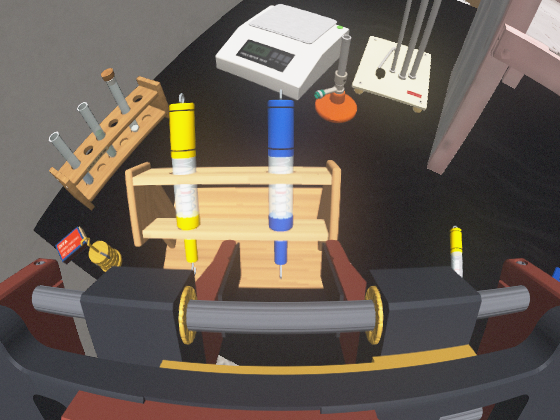

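The wrist view shows the rack close up: yellow meter (~186,185) with its end piece (~191,250), blue meter (~281,180). The fingers are on the near side and clear of both. Joint 5 is at its lower limit here, so I'll move down to the stand-off and fix the orientation there.

Emit:
step_arm:
  plan:
    - [0,-0.2,-0.35,0.3,0,0,0]
    - [0,-0.2,-0.35,0.3,0,0,0]
    - [0,-0.2,-0.35,0.3,0,0,0]
    - [0,-0.2,-0.35,0.3,0,0,0]
    - [0,-0.2,-0.35,0.3,0,0,0]
    - [0,-0.2,-0.3,0.25,0,0,0]
    - [0,0,0,0,0,0,0]
    - [0,0,0,0,-0.1,0.2,0]
    - [0,0,0,0,-0.1,0.2,0]
    - [0,0,0,0,0,0,0]
    - [0,0,0,0,0,0,0]

```text
t: 4.95
ee_pos: [399.5, 226.7, 226.5]
orientation: [-2.648, -0.608, -1.056]
ft_force: [-0.3, -0.6, 1.1]
width: 43.9
grasp_force: 0.0
```

```bash
python3 - <<'E'
from h import *
M=Rt(.425); end=np.array([444.6,310,90.2])
delta(M,end-M[:,2]*100)
E
```

```text
t 4.95 pos [399.5 226.7 226.5] F [-0.32 -0.57  1.1 ] w 43.9 q [ 0.46  0.07  2.46  2.82  0.16 -1.23]
rot rows units [-0.613  0.12  -0.036] | shift units in target frame [-0.86  -1.145  0.994] in current frame [-0.85  -1.065  1.088]
```

Emit:
step_arm:
  plan:
    - [0,-0.2,-0.25,0.25,0,0,0]
    - [0,-0.2,-0.25,0.25,0,0,0]
    - [0,-0.2,-0.25,0.25,0,0,0]
    - [0,-0.2,-0.25,0.25,0,0,0]
    - [0,0,0,0,0,0,0]
    - [0,0,0,0,-0.2,0.04,0]
    - [0,0,0,0,-0.2,0.04,0]
    - [0,0,0,0,-0.2,0.04,0]
    - [0,0,0,0,0,0,0]
    - [0,0,0,0,0,0,0]

```text
t: 6.2
ee_pos: [380.8, 277.1, 165.9]
orientation: [-2.698, -0.575, -1.117]
ft_force: [0.2, -0.6, -0.4]
width: 43.6
grasp_force: 0.0
```

```bash
python3 - <<'E'
from h import *
M=Rt(.425); end=np.array([444.6,310,90.2])
delta(M,end-M[:,2]*100)
o=get_obs()
im=vision.get_image('wrist'); cv2.imwrite('pics/w2.png',im['pixels'][...,::-1]); np.savez('w2.npz',ee=o['ee_pos'],ori=o['orientation'],**im)
E
```

```text
t 6.2 pos [380.8 277.1 165.9] F [ 0.17 -0.59 -0.36] w 43.6 q [ 0.74  0.3   2.47  3.67  0.44 -1.83]
rot rows units [-0.015 -0.006 -0.046] | shift units in target frame [-0.056 -0.074  0.084] in current frame [-0.056 -0.073  0.084]
```

View pics/w2.png

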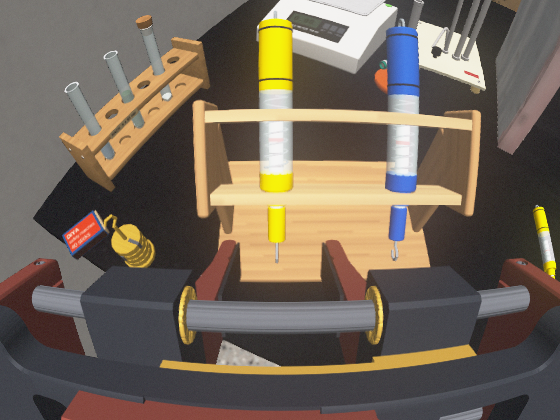

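The wrist view shows the end piece (~277,223) and its hook (~277,258) lying centred ahead of the fingers. I'll refine the axis from this view.

```bash
cat >> h.py <<'E'
def wpts(im,ee,ori):
    d=im['depth'].astype(float); v,u=np.mgrid[:d.shape[0],:d.shape[1]]
    x=u-im['cx'];y=v-im['cy'];r=np.hypot(x,y)+1e-9;th=r/im['fx']
    ray=np.stack([np.sin(th)*x/r,np.sin(th)*y/r,np.cos(th)],-1)
    Rw=R.from_rotvec(ori).as_matrix(); T=im['T_tool_cam']
    P=(ray/ray[...,2:]*d[...,None])@T[:3,:3].T+T[:3,3]
    return P@Rw.T+ee, ray@T[:3,:3].T@Rw.T, Rw@T[:3,3]+ee
E
python3 - <<'E'
from h import *
im=dict(np.load('w2.npz')); P,ray,c=wpts(im,im['ee'],im['ori']); hsv=cv2.cvtColor(im['pixels'],cv2.COLOR_RGB2HSV)
k,l,s,ce=cv2.connectedComponentsWithStats(cv2.inRange(hsv,(22,150,100),(34,255,255)))
D=[]
for (u,v),r in [((276,57),13),((276,182),13),((277,223),7)]:
    i=np.argmin(np.linalg.norm(ce-[u,v],axis=1)); m=cv2.erode((l==i).astype(np.uint8),np.ones((3,3))); Q=P[m>0]; D.append((Q,r)); print(s[i],ce[i].round(1),np.median(Q,0).round(1))
def res(x):
    a=ax(x[0]); return np.concatenate([np.linalg.norm(np.cross(Q-[x[1],x[2],110],a),axis=1)-r for Q,r in D])
f=least_squares(res,[.42,462,318],loss='soft_l1'); print(f.x, f.cost)
psi=f.x[0];S=np.array([f.x[1],f.x[2],110]);a=ax(psi)
for Q,r in D: print(r,np.percentile((Q-S)@a,[1,50,99]).round(1))
end=S-28*a; M=Rt(psi); print(end); delta(M,end)
E
```

```text
[ 258   19   35   61 1943] [275.   49.8] [521.2 344.5 188. ]
[260 173  33  20 568] [275.9 182.5] [457.5 315.3 119.7]
[268 205  17  38 591] [276.  224.2] [439.  307.4  92.5]
[4.24542751e-01 4.63721286e+02 3.18796551e+02] 1506.5574855312368
13 [ 80.5  99.4 123.7]
13 [-3.8  2.4  7.8]
7 [-44.5 -31.4 -19.3]
[445.67990857 310.64126459  90.20101013]
t 6.25 pos [380.8 276.9 165.7] F [-0.64 -0.53 -0.54] w 43.9 q [ 0.74  0.3   2.47  3.67  0.44 -1.83]
rot rows units [-0.014 -0.003 -0.044] | shift units in target frame [-0.035 -0.08   2.101] in current frame [-0.036 -0.076  2.101]
```

Emit:
step_arm:
  plan:
    - [0,-0.06,-0.08,0,0,0,-0.04]
    - [0,0,0,0.4,0,0,0]
    - [0,0,0,0.4,0,0,0]
    - [0,0,0,0.4,0,0,0]
    - [0,0,0,0.4,0,0,0]
    - [0,0,0,0.3,0,0,0]
    - [0,0,0,0.2,0,0,0]
    - [0,0,0,0,0,0,0]
    - [0,0,0,0,0,0,0]

```text
t: 7.38
ee_pos: [444.2, 310.1, 89.1]
orientation: [-2.7, -0.583, -1.117]
ft_force: [-0.4, -0.4, -0.0]
width: 44.2
grasp_force: 0.0
```

```bash
python3 - <<'E'
from h import *
M=Rt(.4245); delta(M,[445.7,310.6,90.2])
im=vision.get_image('wrist'); cv2.imwrite('pics/w3.png',im['pixels'][...,::-1])
im=vision.get_image('scene'); np.savez('s3.npz',**im)
a=cv2.imread('pics/w3.png')[90:330,170:400]; b=im['pixels'][110:230,150:270,::-1]
cv2.imwrite('pics/c3.png',np.hstack([cv2.resize(a,(400,417)),cv2.resize(b,(400,417))]))
E
```

```text
t 7.375 pos [444.2 310.1  89.1] F [-0.38 -0.35 -0.03] w 44.2 q [ 0.68  0.58  2.34  3.49  0.57 -1.68]
rot rows units [-0.007  0.004  0.001] | shift units in target frame [0.038 0.004 0.006] in current frame [0.038 0.004 0.006]
```

View pics/c3.png

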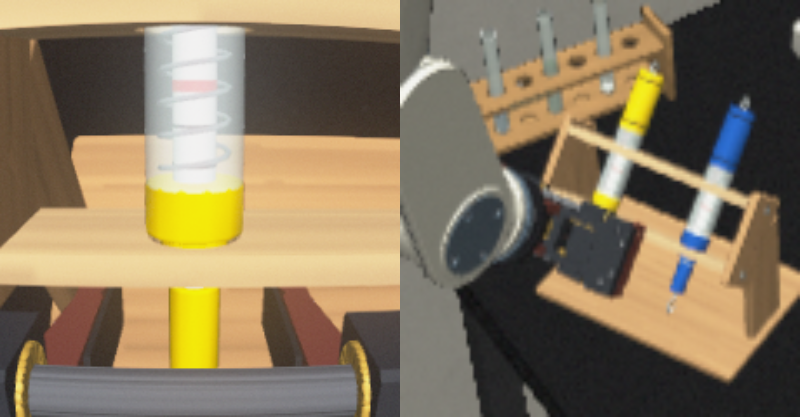

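The left half (wrist) shows the yellow end piece (~195,325) centred between the open fingers, just below the lower deck. The right half (scene) shows the gripper well clear of the blue meter. Closing now.

Emit:
step_arm:
  plan:
    - [-1,0,0,0,0,0,0]
    - [-1,0,0,0,0,0,0]
    - [-1,0,0,0,0,0,0]
    - [-1,0,0,0,0,0,0]
    - [-1,0,0,0,0,0,0]
    - [-1,0,0,0,0,0,0]
    - [-1,0,0,0,0,0,0]

```text
t: 8.35
ee_pos: [444.5, 310.2, 88.9]
orientation: [-2.7, -0.582, -1.118]
ft_force: [-0.3, -0.3, 0.4]
width: 12.9
grasp_force: 30.0
```

```bash
python3 - <<'E'
from h import *
M=Rt(.4245); delta(M,[445.7,310.6,90.2]); o=get_obs(); print(o['grasp_force'],o['ft_force']@ax(.4245))
im=vision.get_image('wrist'); cv2.imwrite('pics/g0.png',im['pixels'][...,::-1])
E
```

```text
t 8.35 pos [444.5 310.2  88.9] F [-0.3  -0.33  0.44] w 12.9 q [ 0.68  0.58  2.34  3.49  0.57 -1.68]
rot rows units [-0.007  0.003  0.   ] | shift units in target frame [ 0.036  0.003 -0.002] in current frame [ 0.036  0.003 -0.002]
29.999343752861023 0.018308219593240027
```

Emit:
step_arm:
  plan:
    - [-1,-0.05,0,0,0,0,0]
    - [-1,-0.1,0,0,0,0,0]
    - [-1,-0.1,0,0,0,0,0]
    - [-1,-0.1,0,0,0,0,0]
    - [-1,-0.1,0,0,0,0,0]
    - [-1,-0.1,0,0,0,0,0]
    - [-1,-0.1,0,0,0,0,0]
    - [-1,-0.1,0,0,0,0,0]
    - [-1,-0.1,0,0,0,0,0]
    - [-1,-0.05,0,0,0,0,0]
    - [-1,0,0,0,0,0,0]
    - [-1,0,0,0,0,0,0]

```text
t: 9.9
ee_pos: [415.7, 297.3, 57.2]
orientation: [-2.699, -0.582, -1.118]
ft_force: [1.6, 2.2, 3.6]
width: 13.5
grasp_force: 30.0
```

```bash
python3 - <<'E'
from h import *
M=Rt(.4245); delta(M,[444.5,310.2,88.9]); o=get_obs(); print(o['grasp_force'],o['ft_force']@ax(.4245),(o['ee_pos']-[444.5,310.2,88.9])@M)
im=vision.get_image('wrist'); cv2.imwrite('pics/g1.png',im['pixels'][...,::-1])
sc=vision.get_image('side'); np.savez('g1.npz',ee=o['ee_pos'],ori=o['orientation'],**im)
a=im['pixels'][60:330,170:400,::-1]; cv2.imwrite('pics/c4.png',cv2.resize(a,(511,600),interpolation=cv2.INTER_CUBIC))
E
```

```text
t 9.9 pos [415.7 297.3  57.2] F [1.58 2.23 3.56] w 13.5 q [ 0.71  0.67  2.39  3.45  0.71 -1.6 ]
rot rows units [-0.008 -0.002 -0.001] | shift units in target frame [ 0.893  0.002 -0.002] in current frame [ 0.893  0.002 -0.002]
29.99877244234085 4.189253774290683 [-44.66390524  -0.11542758   0.11791198]
```

View pics/c4.png

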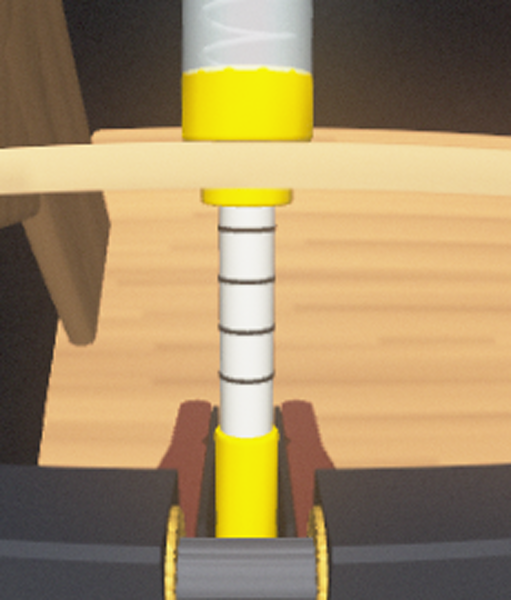

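The crop shows the slide out with four black lines (10–40 mm) at rows 229, 281, 329 and 380, and the spigot rim at row ~206. That puts it about 44.5 mm out, agreeing with the 44.7 mm travel. About 5.3 mm is left. I'll approach slowly, hold a second, and take a picture.

Emit:
step_arm:
  plan:
    - [-1,-0.05,0,0,0,0,0]
    - [-1,-0.04,0,0,0,0,0]
    - [-1,-0.015,0,0,0,0,0]
    - [-1,0,0,0,0,0,0]
    - [-1,0,0,0,0,0,0]

```text
t: 10.62
ee_pos: [412.2, 295.7, 53.4]
orientation: [-2.7, -0.582, -1.118]
ft_force: [3.7, 1.7, 3.1]
width: 13.4
grasp_force: 30.0
```

```bash
python3 - <<'E'
from h import *
M=Rt(.4245); o=get_obs(); print(o['t'],o['ft_force']@ax(.4245),(o['ee_pos']-[444.5,310.2,88.9])@M)
im=vision.get_image('wrist'); 
a=im['pixels'][120:260,220:340,::-1]; cv2.imwrite('pics/c5.png',cv2.resize(a,None,fx=4,fy=4,interpolation=cv2.INTER_CUBIC))
E
```

```text
10.625 5.086460911668892 [-50.12561382  -0.11572588   0.07355309]
```

View pics/c5.png

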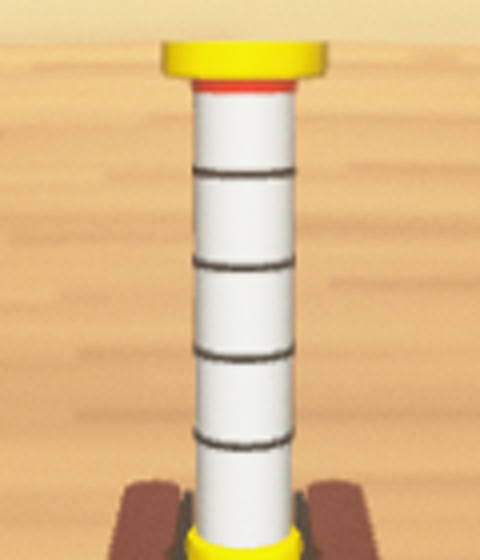

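The red line sits right at the rim: its visible half is at rows 80–92, and the 40 mm line is 93 px below the rim at 92 px per 10 mm. That is 50.0 mm out. I'll hold, then ease it back.

Emit:
step_arm:
  plan:
    - [-1,0,0,0,0,0,0]
    - [-1,0,0,0,0,0,0]
    - [-1,0,0,0,0,0,0]
    - [-1,0,0,0,0,0,0]
    - [-1,0,0,0,0,0,0]
    - [-1,0,0,0,0,0,0]
    - [-1,0,0,0,0,0,0]
    - [-1,0.05,0,0,0,0,0]
    - [-1,0.08,0,0,0,0,0]
    - [-1,0.08,0,0,0,0,0]
    - [-1,0.08,0,0,0,0,0]
    - [-1,0.08,0,0,0,0,0]
    - [-1,0.08,0,0,0,0,0]
    - [-1,0.08,0,0,0,0,0]
    - [-1,0.08,0,0,0,0,0]
    - [-1,0.08,0,0,0,0,0]
    - [-1,0.08,0,0,0,0,0]
    - [-1,0.08,0,0,0,0,0]
    - [-1,0.06,0,0,0,0,0]

```text
t: 13.05
ee_pos: [441.5, 308.9, 85.6]
orientation: [-2.7, -0.582, -1.117]
ft_force: [-0.6, 0.5, -0.1]
width: 13.1
grasp_force: 30.0
```

Emit:
step_arm:
  plan:
    - [-1,0.06,0,0,0,0,0]
    - [-1,0.035,0,0,0,0,0]
    - [-1,0,0,0,0,0,0]
    - [-1,0,0,0,0,0,0]

```text
t: 13.55
ee_pos: [444.4, 310.2, 88.8]
orientation: [-2.7, -0.582, -1.117]
ft_force: [-0.3, -0.2, 0.2]
width: 13.1
grasp_force: 30.0
```

```bash
python3 - <<'E'
from h import *
M=Rt(.4245); o=get_obs(); print(o['t'],o['ft_force']@M,(o['ee_pos']-[444.5,310.2,88.9])@M)
im=vision.get_image('wrist')
def gap(px):
    c=px[90:330,277].astype(int); y=(c[:,0]>180)&(c[:,1]>150)&(c[:,2]<110); i=np.flatnonzero(np.diff(y.astype(int)))+90; return i
print(gap(cv2.imread('pics/g0.png')[...,::-1]),gap(cv2.imread('pics/g1.png')[...,::-1]),gap(im['pixels']))
E
```

```text
13.55 [-0.14616691  0.04510636 -0.41030364] [-0.14385053 -0.01718098  0.02496953]
[201 233 256 301] [ 91 123 144 152 256 301] [201 232 256 301]
```

Emit:
step_arm:
  plan:
    - [-1,0.005,0,0,0,0,0]
    - [-1,0,0,0,0,0,0]
    - [-0.4,0,0,0,0,0,0]
    - [0,0,0,0,0,0,0]
    - [0,0,0,0,0,0,0]
    - [0,0,0,0,0,0,0]
    - [0,0,0,-0.3,0,0,0]
    - [0,0,0,-0.6,0,0,0]
    - [0,0,0,-0.6,0,0,0]
    - [0,0.5,0,0,0,0,0]
    - [0,0.6,0,0,0,0,0]
    - [0,0.6,0,0,0,0,0]
    - [0,0.5,0,0,0,0,0]
    - [0,0.5,0,0,0,0,0]
    - [0,0,0,0,0,0.6,0]
    - [0,0,0,0,0,0.8,0]
    - [0,0,0,0,0,0.8,0]
    - [0,0,0,0,0,0.7,0]
    - [0,0,0,0,0,0,0]
    - [0,0,0,0,0,0,0]

```text
t: 16.1
ee_pos: [484.7, 323.6, 234.7]
orientation: [-2.458, -0.526, -1.507]
ft_force: [-0.3, 0.5, 0.5]
width: 44.0
grasp_force: 0.0
```

```bash
python3 - <<'E'
from h import *
psi=.4245; a=ax(psi); S=np.array([463.7,318.8,110]); M=Rt(psi)@R.from_rotvec([0,.348,0]).as_matrix()
delta(M,S+103*a); o=get_obs()
im=vision.get_image('wrist'); cv2.imwrite('pics/w6.png',im['pixels'][...,::-1]); P,ray,c=wpts(im,o['ee_pos'],o['orientation'])
hsv=cv2.cvtColor(im['pixels'],cv2.COLOR_RGB2HSV)
k,l,s,ce=cv2.connectedComponentsWithStats(cv2.inRange(hsv,(22,150,100),(34,255,255)))
for i in range(1,k):
    if s[i,4]>150:
        Q=P[l==i]; print(s[i],ce[i].round(),np.median(Q,0).round(1),'along',np.percentile((Q-S)@a,[2,50,98]).round(1),'lat',np.median((Q-S)@M[:,1]).round(1))
E
```

```text
t 16.1 pos [484.7 323.6 234.7] F [-0.29  0.45  0.46] w 44.0 q [ 0.69  0.36  2.35  3.53  0.69 -1.76]
rot rows units [0.082 0.291 0.03 ] | shift units in target frame [-0.501 -0.086  1.376] in current frame [-0.452 -0.101  1.392]
[256 227  36  11 389] [273. 232.] [535.3 351.  203.9] along [119.2 122.6 126. ] lat -0.3
[ 256  239   36   58 2057] [273. 267.] [520.5 343.9 187.2] along [ 79.7  98.9 117.8] lat 0.3
[256 295  36   7 168] [274. 299.] [505.4 337.4 171.7] along [73.7 76.4 78.1] lat 0.3
[ 160  345  316   29 2698] [336. 363.] [426.1 281.5 290.9] along [92.3 93.1 94.1] lat 18.6
```

View pics/w6.png

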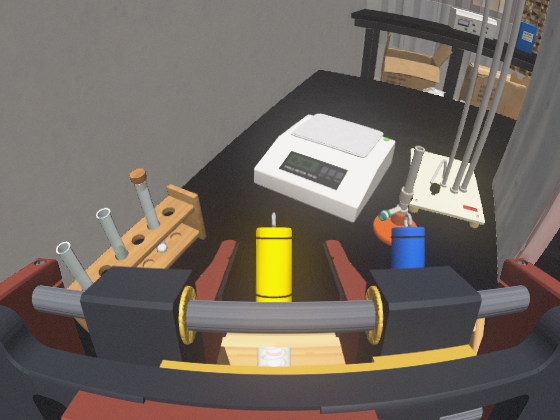

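The wrist view shows the yellow cap (~273,265) between the fingers, with the blue cap (~408,245) well off to the right. Moving in to grip at z ≈ 103.

Emit:
step_arm:
  plan:
    - [0,0,0,0,0.08,0.29,0.03]
    - [0,-0.1,-0.09,0.28,0,0,0]
    - [0,-0.1,0,0.28,0,0,0]
    - [0,-0.1,0,0.28,0,0,0]
    - [0,-0.1,0,0.28,0,0,0]
    - [0,-0.1,0,0.26,0,0,0]
    - [0,0,0,0,0,0,0]
    - [0,0,0,0,0,0,0]

```text
t: 17.15
ee_pos: [530.0, 348.8, 182.2]
orientation: [-2.42, -0.521, -1.54]
ft_force: [0.4, -0.7, 0.0]
width: 44.0
grasp_force: 0.0
```

```bash
python3 - <<'E'
from h import *
psi=.4245; a=ax(psi); S=np.array([463.7,318.8,110]); M=Rt(psi)@R.from_rotvec([0,.348,0]).as_matrix()
delta(M,S+103*a)
E
```

```text
t 17.15 pos [530.  348.8 182.2] F [ 0.39 -0.75  0.01] w 44.0 q [ 0.66  0.56  2.27  3.43  0.83 -1.67]
rot rows units [ 0.002 -0.002  0.001] | shift units in target frame [ 0.011  0.001 -0.004] in current frame [ 0.011  0.001 -0.004]
```

Emit:
step_arm:
  plan:
    - [-1,0,0,0,0,0,0]
    - [-1,0,0,0,0,0,0]
    - [-1,0,0,0,0,0,0]
    - [-1,0,0,0,0,0,0]
    - [-1,0,0,0,0,0,0]
    - [-1,0.047,0,0.017,0,0,0]
    - [-1,0.094,0,0.034,0,0,0]
    - [-1,0.094,0,0.034,0,0,0]
    - [-1,0.094,0,0.034,0,0,0]
    - [-1,0,0,0,0,0,0]

```text
t: 18.4
ee_pos: [542.2, 354.5, 195.8]
orientation: [-2.417, -0.52, -1.543]
ft_force: [0.5, -0.1, 0.2]
width: 25.4
grasp_force: 30.0
```

```bash
python3 - <<'E'
from h import *
o=get_obs(); psi=.4245; a=ax(psi); M=Rt(psi)@R.from_rotvec([0,.348,0]).as_matrix()
d=o['ee_pos']-[530,348.8,182.2]; print('drawn',d@a,'off',d-(d@a)*a, o['ft_force'],o['width']); delta(M,o['ee_pos'])
im=vision.get_image('scene'); cv2.imwrite('pics/s7.png',cv2.resize(im['pixels'][60:240,130:330,::-1],None,fx=3.3,fy=3.3))
E
```

```text
drawn 19.125343051035223 off [-0.16617033  0.11256945  0.1050584 ] [ 0.52345724 -0.11496326  0.19696521] 25.447520656739574
t 18.4 pos [542.2 354.5 195.8] F [ 0.52 -0.11  0.2 ] w 25.4 q [ 0.65  0.53  2.24  3.44  0.78 -1.69]
rot rows units [ 0.001 -0.025 -0.003] | shift units in target frame [0. 0. 0.] in current frame [0. 0. 0.]
```

View pics/s7.png

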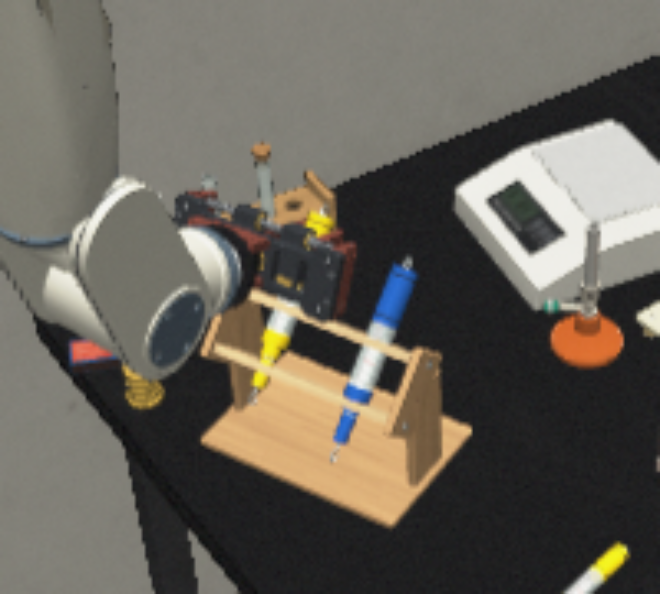

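The meter has slid about 19 mm up its bore (nose at crop ~275,340), and the blue one is undisturbed at ~385,330. I'll draw it the rest of the way.

Emit:
step_arm:
  plan:
    - [-1,0.14,0,0.051,0,0,0]
    - [-1,0.188,0,0.068,0,0,0]
    - [-1,0.188,0,0.068,0,0,0]
    - [-1,0.188,0,0.068,0,0,0]
    - [-1,0.188,0,0.068,0,0,0]
    - [-1,0.188,0,0.068,0,0,0]
    - [-1,0.188,0,0.068,0,0,0]
    - [-1,0.188,0,0.068,0,0,0]
    - [-1,0,0,0,0,0,0]

```text
t: 19.58
ee_pos: [592.0, 377.0, 250.7]
orientation: [-2.417, -0.52, -1.542]
ft_force: [-0.1, -0.2, -0.4]
width: 25.5
grasp_force: 30.0
```

```bash
python3 - <<'E'
from h import *
o=get_obs(); psi=.4245; a=ax(psi); M=Rt(psi)@R.from_rotvec([0,.348,0]).as_matrix()
d=o['ee_pos']-[530,348.8,182.2]; print('drawn',d@a,'off',d-(d@a)*a, o['ft_force'],o['width']); delta(M,o['ee_pos'])
E
```

```text
drawn 96.58090893167751 off [-0.25704458  0.04052895  0.21753807] [-0.0792653  -0.1697202  -0.43260526] 25.46516416259565
t 19.575 pos [592.  377.  250.7] F [-0.08 -0.17 -0.43] w 25.5 q [ 0.63  0.44  2.12  3.48  0.57 -1.77]
rot rows units [ 0.001 -0.021 -0.004] | shift units in target frame [0. 0. 0.] in current frame [0. 0. 0.]
```

Emit:
step_arm:
  plan:
    - [-1,0.188,0,0.068,0,0,0]
    - [-1,0.188,0,0.068,0,0,0]
    - [-1,0.188,0,0.068,0,0,0]
    - [-1,0.188,0,0.068,0,0,0]
    - [-1,0.188,0,0.068,0,0,0]
    - [-1,0.3,0,-0.14,0,0,0]
    - [-1,0.36,0,-0.17,0,0,0]
    - [-1,0.36,0,-0.17,0,0,0]
    - [-1,0.36,0,-0.17,0,0,0]
    - [-1,0.3,0,-0.14,0,0,0]
    - [-1,0,0,0,0,0,0]

```text
t: 20.95
ee_pos: [623.3, 391.3, 380.8]
orientation: [-2.415, -0.52, -1.544]
ft_force: [0.8, 0.2, -2.1]
width: 25.5
grasp_force: 30.0
```

```bash
python3 - <<'E'
from h import *
o=get_obs(); M=Rt(.4245)@R.from_rotvec([0,.348+np.pi/4,0]).as_matrix()
delta(M,o['ee_pos'])
E
```

```text
t 20.95 pos [623.3 391.3 380.8] F [ 0.78  0.18 -2.1 ] w 25.5 q [ 0.61  0.25  1.98  3.82  0.27 -2.15]
rot rows units [-1.000e-03  6.507e+00 -8.000e-03] | shift units in target frame [0. 0. 0.] in current frame [0. 0. 0.]
```

Clear of the rack. Turning it plumb.

Emit:
step_arm:
  plan:
    - [-1,0,0,0,0,0.3,0]
    - [-1,0,0,0,0,0.5,0]
    - [-1,0,0,0,0,0.6,0]
    - [-1,0,0,0,0,0.6,0]
    - [-1,0,0,0,0,0.6,0]
    - [-1,0,0,0,0,0.6,0]
    - [-1,0,0,0,0,0.6,0]
    - [-1,0,0,0,0,0.6,0]
    - [-1,0,0,0,0,0.6,0]
    - [-1,0,0,0,0,0.6,0]
    - [-1,0,0,0,0,0.5,0]
    - [-1,0,0,0,0,0.4,0]
    - [-1,0,0,0,0,0,0]
    - [-1,0,0,0,0,0,0]

```text
t: 22.7
ee_pos: [623.1, 391.1, 377.6]
orientation: [-1.599, -0.345, -2.267]
ft_force: [0.9, -0.6, -1.7]
width: 25.3
grasp_force: 30.0
```

```bash
python3 - <<'E'
from h import *
o=get_obs(); M=Rt(.4245)@R.from_rotvec([0,.348+np.pi/4,0]).as_matrix()
delta(M,o['ee_pos'])
im=vision.get_image('scene'); px=im['pixels']; P=pts(im); cv2.imwrite('pics/s8.png',cv2.resize(px[20:220,130:330,::-1],None,fx=3,fy=3))
hsv=cv2.cvtColor(px,cv2.COLOR_RGB2HSV); k,l,s,ce=cv2.connectedComponentsWithStats(cv2.inRange(hsv,(22,150,100),(34,255,255)))
for i in range(1,k):
    if s[i,4]>10: print(s[i],ce[i].round(1),np.median(P[l==i],0).round(1))
E
```

```text
t 22.7 pos [623.1 391.1 377.6] F [ 0.9  -0.56 -1.74] w 25.3 q [ 0.61  0.66  2.08  3.32  1.52 -1.64]
rot rows units [-0.003  0.05  -0.002] | shift units in target frame [0. 0. 0.] in current frame [0. 0. 0.]
[233  59   9  17  90] [236.6  65.4] [615.2 385.1 393.2]
[238 105   4   6  14] [239.  107.6] [615.8 386.4 239.6]
[168 168   9   6  29] [171.7 170.7] [384.4 454.4  42.4]
[173 176   5   5  12] [174.9 178. ] [386.6 437.5  22.1]
[310 224  11  12  64] [314.8 229.3] [630.3  -2.5  15.1]
[293 240  11  12  53] [298.  245.2] [556.2 -21.4  12.9]
```

View pics/s8.png

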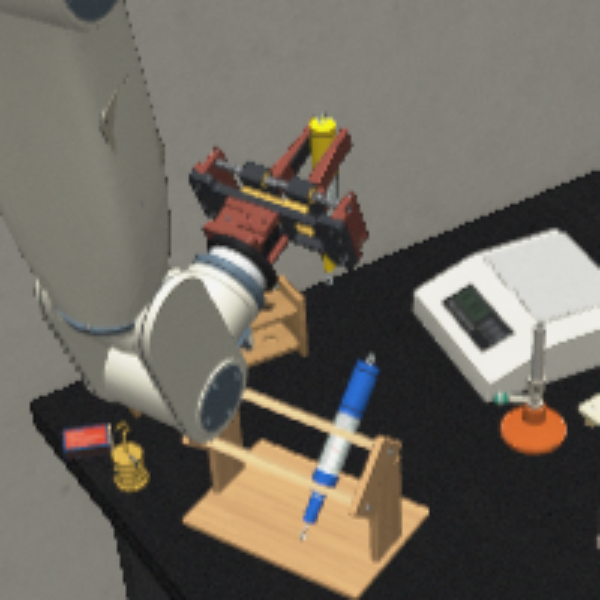

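The crop shows the meter plumb in the fingers (cap ~322,145, hook ~332,280), hook about 200 mm up, and the blue meter still in place. The cap and end piece lie within ~1.5 mm of each other horizontally over ~150 mm. I'll trim the last 0.006 rad and lift a little for clearance from the rack.

Emit:
step_arm:
  plan:
    - [-1,0.15,0,0.055,0,0.05,0]
    - [-1,0.25,0,0.09,0,0,0]
    - [-1,0.25,0,0.09,0,0,0]
    - [-1,0.25,0,0.09,0,0,0]
    - [-1,0.15,0,0.055,0,0,0]
    - [-1,0,0,0,0,0,0]
    - [-1,0,0,0,0,0,0]
    - [-1,0,0,0,0,0,0]
    - [-1,0,0,0,0,0,0]

```text
t: 23.88
ee_pos: [623.1, 391.1, 433.1]
orientation: [-1.592, -0.343, -2.272]
ft_force: [-0.3, -0.8, -1.6]
width: 25.6
grasp_force: 30.0
```

```bash
python3 - <<'E'
from h import *
o=get_obs(); M=Rt(.4245)@R.from_rotvec([0,.348+np.pi/4,0]).as_matrix()
delta(M,o['ee_pos'])
print(o['grasp_force'],ctrl.close_job())
E
```

```text
t 23.875 pos [623.1 391.1 433.1] F [-0.29 -0.82 -1.61] w 25.6 q [ 0.61  0.55  2.08  3.32  1.41 -1.67]
rot rows units [-0.    -0.004  0.002] | shift units in target frame [0. 0. 0.] in current frame [0. 0. 0.]
the job is handed in; nothing more can be done
29.99967724084854 None
```

I pulled the yellow meter's slide to the 5 N line (50 mm), held it about a second, eased it back to zero and let go, then drew the meter out; it is now held plumb by the barrel, hook down about 26 cm above the bench and clear of the rack, and the job is handed in at 23.9 s.

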